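Set the purge-gas valve: shut, then two turns open

ROBOT

A 6-joint arm with a two-finger parallel gripper is mounted at the origin on the work surface. World frame = base frame: x ahead of the robot, y to its left, z up, the work surface at z = 0. Lengths are in m, angles in rad, forces in N, time in s.
With the tool pointing down it reaches from about 0.25 to 0.725 m from the base axis. Payload 4 kg.
Tool frame: the origin (TCP) lies on the centre line of the jaws, within the pads' length; the fingertips stand r.tcp_to_tips ahead of it and the grasp point (between the pads) lies 2 mm behind it (r.tcp_to_tips is the distance from the TCP to the fingertips, in m); z points along the fingers, y is the line along which they close (so a half turn about z gives the same grasp; the last joint's range is limited). The gripper opens to 85 mm and grips with 20 to 120 N. Pads are 22 mm wide; open, the fingers measure 114 mm over their backs; the gripper's body (76 mm by 85 mm) begins 54 mm behind the grasp point. The pads swing forward as they close: fully open they stand 13 mm farther back than shut.
Start: joints at [-1.208, 0.241, 0.005, 1.335, 0, 1.571], TCP at [0.177, -0.467, 0.248] pointing down, gripper open.
Joint ranges: [-2.72, 2.72], [-1.05, 1.87], [-1.09, 1.28], [-1.99, 2.15], [-1.42, 1.44], [-3.14, 3.14]. Speed limits (rad/s): [2.79, 2.79, 3.14, 3.14, 3.14, 3.14].

INTERFACE

Orientations are given as [roll, pitch, yaw] about the fixed x, y, z axes, in that order (R = Rz(yaw) Ry(pitch) Rx(roll)).
In Python, from plant import r, eyes, hand_in gives the robot as it stands. The module is installed in compiled form; this text tells all that it offers.
- The arm moves only by the tool play_rows, never from a script. Its argument "steps" is a list of rows, each an object with "gripper": the opening, from -1 (shut) to 1 (fully open); "translation": the shift along the tool's x, y, z in units of 40 mm (1.0 is 40 mm), a list of three; "turn": the turn about the tool's z in rad. A call has exactly 8 rows; each row is the pose to reach, as a shift and turn from the pose commanded when the call began, along the tool's axes at that moment; what a row does not reach only later rows make up. A row lasts 1/12 s, in which the tool goes at most 41.7 mm and 7.16 degrees, less where a joint would pass 70% of its speed; a pose out of reach is approached as far as the arm can. A call with a gripper value outside its range is refused whole. The fingers move at their own pace and stop on an object; "grip_force" is the grip in N (left out, the last holds). Time passes only in rows, so rows that repeat a pose let the fingers close, or fill a call up. It gives the time, the measured TCP pose, the force, the opening and the grip force at its end, in the units of the state.
- r.get_obs(): the state, without advancing time (a new reading comes with each control period).
- eyes.snapshot(name): name is "scene" or "side" or "wrist"; returns a dict with "image" (384x512x3 uint8, red, green, blue), "intrinsics" (3x3 intrinsics, pixels), "T" (4x4, takes a point from camera to world coordinates); the wrist camera has in their place "hand_eye" (4x4, takes a point from camera to tool coordinates, whose origin is the TCP and whose axes are the flange's). Camera axes: x right, y up, looking along -z (the intrinsics and any distortion apply to the point x, -y, -z); pixel columns grow to the right and rows downward; lengths in m; the calibration is good to about 2 mm. A picture is of the moment at which its call begins: read the wrist's pose just before it. There is no depth.
- hand_in(): hands the job in; it is judged then, once.
The state is a dict: "clock": time; "joints": joint angles; "qvel": joint speeds; "joint_torque": joint torques, N m; "eef_pos": TCP position; "tcp_rot": TCP orientation; "ft_force": force on the tool from outside, world axes, zero at the start; "ft_torque": the same for the moment, N m; "width": finger opening in m; "gripper_force": force on a finger pad.
Only numpy, scipy, OpenCV 4.12 (cv2) and the standard library are available. Lean on these libraries where they do the work, as an engineer would, in place of code of your own. Each camera call takes 0.05 s, during which the arm holds its last target. There are 200 camera calls.

TASK

On the electronics bench, take the upright steel handle on the large black handwheel of the brass gas valve and wind it clockwise (seen from above) until the valve is fully shut against its stop, then back it off exactly two full turns anticlockwise, to within about ten degrees. Finish with the wheel still and the handle still gripped between the fingers: do not let go. Leave the small valve, the multimeter, the solder reel and the soldering-iron stand where they are.

Things in the scene. Friction and masses are not known exactly. Their poses are not given: they have to be found in the camera images.
- valve: The large valve: brass body fixed to the bench, place and yaw vary, under a black three-spoke handwheel 124 mm across (rim bar 14 mm thick, its top 100 mm above the bench). Copper pipe and round steel gauge, lower than 45 mm, reach 108 mm from the axis. Origin on the wheel's vertical axis, at bench level; x = the direction in which the handle stands when fully shut.
- wheel_axis (a point): Point on the vertical turning axis of the large valve's handwheel, 100 mm above the bench, level with the top of the rim and the handle's foot. Axes as the valve body's.
- crank: Handle on the large wheel: upright plain steel cylinder, 18 mm diameter, 56 mm tall (100 to 156 mm above the bench), 50 mm off the wheel's axis. Origin: centre of its foot. It spins freely on its own pin, so a gripper can keep one orientation while carrying it round the 50 mm radius circle. Gripped about 33 mm above its foot, the fingertips clear the rim.
- wheel (a joint): Turn of the large wheel, rad: 0 = fully shut on the hard stop; grows anticlockwise seen from above (opening), 6.283 a turn; two turns open = 12.566; far stop at 25.13. Starts about 0.35 to 1.25 turns open. About 2 N at the handle turns it (0.10 N m friction); it stays where left. At the shut stop the handle stops and the force rises.
- small_valve: Bystander: small brass valve fixed to the bench with a plain black handwheel 62 mm across and no handle, 64 mm tall overall. Origin at the centre of its foot. It may be on either side.
- small_rim (a point): Point on the rim of the small valve's wheel, 26 mm off its axis, 58 mm above the bench; moves if that wheel is turned.
- multimeter: Bystander: orange handheld multimeter lying on its back, 185 x 88 x 51 mm, loose. Origin at the centre of its underside, x along its length.
- solder_reel: Bystander: reel of solder standing on its flange, 60 mm across, 49 mm tall, loose. Origin at the centre of its underside.
- iron_stand: Bystander: dark soldering-iron stand with sponge, base 130 x 75 mm, the black iron rising to 116 mm and reaching 140 mm along its x axis, loose. Origin at the centre of the base's underside.

How it is judged:
On the way, in this order (a step that is already met when the one before it is completed fails the run):
1. the large valve is fully shut against its stop (value of joint wheel below 0.06 rad), for 0.1 s.
2. the wheel is backed off two turns (value of joint wheel between 12.366 and 12.766 rad), for 0.1 s.
At the end, for the whole second after the job is handed in: The large wheel, after being shut to its stop (within 0.06 rad), stands two turns open (12.566 rad, within 0.2 rad either way) and still (under 0.1 rad/s), with the handle between the fingers (grasp point within 18 mm of the handle's axis, seen from above) and gripped with more than 3 N (all of step 2 and velocity of joint wheel between -0.1 and 0.1 rad/s and contact force between the fingers and crank above 3 N and horizontal distance between the grasp point and crank below 0.018 m); the arm keeps its last pose, push and grip.
It fails at once if the small valve's wheel is turned (distance of small_rim from where it was at the start of the episode above 0.008 m).
It fails at once if the multimeter is shifted (distance of multimeter from where it was at the start of the episode above 0.02 m).
It fails at once if the solder reel is shifted (distance of solder_reel from where it was at the start of the episode above 0.02 m).
It fails at once if the soldering-iron stand is shifted (distance of iron_stand from where it was at the start of the episode above 0.02 m).
It also fails if it takes over 70 s, if anything falls off the work surface, if the arm or the gripper's body presses on something with over 40 N, if the wrist force passes 120 N, or if a joint passes its speed limit or range.

## Working session

There is one attempt and no reset: what is moved stays moved. The work goes in short steps, Python scripts to look and compute and a tool call to move; the robot and the scene stay as the last step left them, time stands still between calls to the robot, and variables do not carry over. Pictures are saved under pics/ and viewed, at most 10 in all, crops included, and the job is handed in when it is done.

Besides the shell and the picture viewer there is one more tool, called as name(argument=value, ...), one argument or row to a line, values as JSON. play_rows: Moves the arm, as the interface text tells. Its arguments: {"type":"object","properties":{"steps":{"type":"array"},"grip_force":{"type":"number"}},"required":["steps"]}

```bash
mkdir -p pics; cat > h.py <<'E'
import numpy as np, cv2
from plant import r, eyes, hand_in
def save(n,f):
    s=eyes.snapshot(n); cv2.imwrite(f,s["image"][:,:,::-1]); return s
def ray(s,u,v,z,T=None):
    T=s["T"] if T is None else T
    K=np.array(s["intrinsics"]); d=np.linalg.inv(K)@[u,v,1]; d=np.array([d[0],-d[1],-d[2]])
    d=T[:3,:3]@d; o=T[:3,3]; return o+d*(z-o[2])/d[2]
E
python3 - <<'E'
from h import *
import pickle
o=r.get_obs(); print({k:np.round(v,3) for k,v in o.items()}, r.tcp_to_tips)
a=save("scene","pics/a.png"); b=save("side","pics/b.png")
print({k:v for k,v in a.items() if k!="image"},b.keys(),b["T"])
pickle.dump((a,b),open("s.pkl","wb"))
E
```

```text
{'clock': np.float64(0.0), 'joints': array([-1.208,  0.241,  0.004,  1.335, -0.   ,  1.571]), 'qvel': array([ 0.001,  0.   ,  0.001, -0.002, -0.   , -0.001]), 'joint_torque': array([ 1.0000e-03, -3.7232e+01,  2.5241e+01,  1.7000e-02,  0.0000e+00,
        0.0000e+00]), 'eef_pos': array([ 0.177, -0.467,  0.247]), 'tcp_rot': array([-3.14 ,  0.   ,  0.363]), 'ft_force': array([ 0.055, -0.057, -0.349]), 'ft_torque': array([ 0.007, -0.026,  0.008]), 'gripper_force': np.float64(0.0), 'width': np.float64(0.085)} 0.017
{'intrinsics': array([[381.55757408,   0.        , 252.10749949],
       [  0.        , 381.55757408, 191.00025778],
       [  0.        ,   0.        ,   1.        ]]), 'T': array([[-0.84756477, -0.30128595,  0.43687611,  1.07239921],
       [ 0.53057877, -0.49808138,  0.68585794,  0.8748307 ],
       [ 0.01096049,  0.81310621,  0.58201216,  0.69831764],
       [ 0.        ,  0.        ,  0.        ,  1.        ]])} dict_keys(['image', 'intrinsics', 'T']) [[-0.66884655  0.53393515 -0.51725965  0.12730145]
 [-0.74319252 -0.46379617  0.48224267  0.55753696]
 [ 0.01758327  0.70696985  0.70702507  0.71442971]
 [ 0.          0.          0.          1.        ]]
```

View pics/a.png

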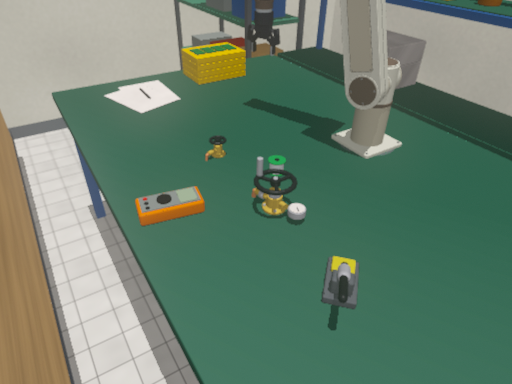

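View pics/b.png

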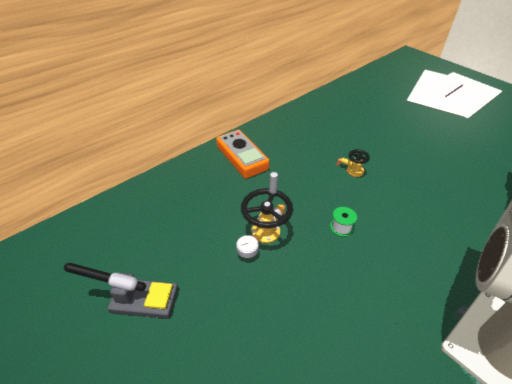

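The scene view shows the wheel centred near (275,182) with the handle top at (260,158). In the side view the wheel is near (267,208) and the handle top near (273,175). Next I convert these to positions.

```bash
python3 - <<'E'
from h import *
import pickle
a,b=pickle.load(open("s.pkl","rb"))
for n,s,c,t,extra in (("scene",a,(275,182),(260,159),dict(reel=(277,160,.049),small=(218,141,.06),stand=(342,282,.02),meter=(170,203,.05))),("side",b,(267,208),(273.5,175),dict(reel=(344,216,.049),small=(359,157,.06),stand=(143,298,.02),meter=(243,152,.05)))):
    print(n,"wheel",ray(s,*c,.093).round(3),"top",ray(s,*t,.156).round(3),{k:ray(s,*v).round(3)[:2] for k,v in extra.items()})
    # refine wheel: dark pixels in the crop -> rays to z .093
    x0,y0=int(c[0])-45,int(c[1])-45
    cr=s["image"][y0:y0+90,x0:x0+90]
    cv2.imwrite(f"pics/c_{n}.png",cv2.resize(cr[:,:,::-1],None,fx=6,fy=6,interpolation=cv2.INTER_CUBIC))
p=cv2.imread("pics/c_scene.png");q=cv2.imread("pics/c_side.png")
cv2.imwrite("pics/c.png",cv2.resize(np.hstack([p,q]),(800,400)))
E
```

```text
scene wheel [0.54  0.158 0.093] top [0.566 0.118 0.156] {'reel': array([0.421, 0.003]), 'small': array([ 0.536, -0.195]), 'stand': array([0.577, 0.487]), 'meter': array([0.812, 0.041])}
side wheel [0.534 0.158 0.093] top [0.56  0.117 0.156] {'reel': array([0.418, 0.004]), 'small': array([ 0.528, -0.2  ]), 'stand': array([0.565, 0.483]), 'meter': array([0.775, 0.032])}
```

View pics/c.png

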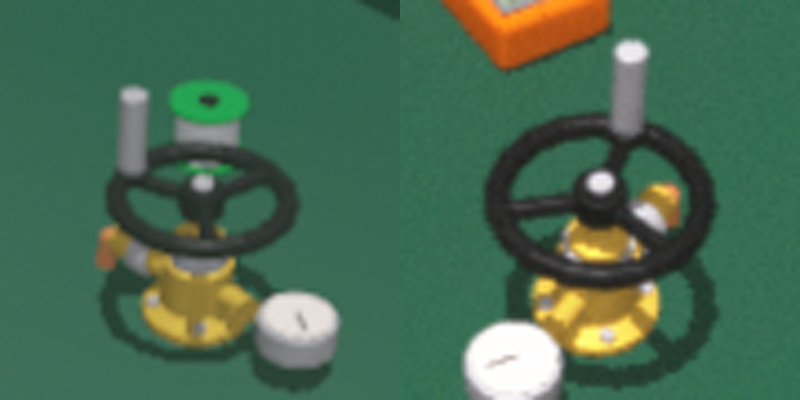

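The two cameras agree: wheel axis near (0.537, 0.158) and handle near (0.563, 0.116), an offset of 49 mm against the 50 mm given. I go above the handle, turning the tool towards yaw = 90°.

play_rows(
  steps=[
    {"gripper": 1,"translation": [0.6,-0.43,0],"turn": -0.1},
    {"gripper": 1,"translation": [1.4,-1.0,0],"turn": -0.22},
    {"gripper": 1,"translation": [2.2,-1.6,0],"turn": -0.34},
    {"gripper": 1,"translation": [3.0,-2.16,0],"turn": -0.46},
    {"gripper": 1,"translation": [3.8,-2.73,0],"turn": -0.58},
    {"gripper": 1,"translation": [4.6,-3.3,0],"turn": -0.7},
    {"gripper": 1,"translation": [5.4,-3.88,0],"turn": -0.82},
    {"gripper": 1,"translation": [6.2,-4.45,0],"turn": -0.94},
  ],
)

```text
clock: 0.77
eef_pos: [0.3464, -0.2112, 0.2481]
tcp_rot: [-3.141, -0.0, 1.308]
ft_force: [0.8, -0.9, -0.1]
width: 0.0855
gripper_force: 0.0
```

play_rows(
  steps=[
    {"gripper": 1,"translation": [0.95,0.31,0],"turn": -0.1},
    {"gripper": 1,"translation": [1.9,0.62,0],"turn": -0.2},
    {"gripper": 1,"translation": [2.85,0.93,0],"turn": -0.268},
    {"gripper": 1,"translation": [3.8,1.24,0],"turn": -0.268},
    {"gripper": 1,"translation": [4.75,1.55,0],"turn": -0.268},
    {"gripper": 1,"translation": [5.7,1.85,0],"turn": -0.268},
    {"gripper": 1,"translation": [6.5,2.12,0],"turn": -0.268},
    {"gripper": 1,"translation": [7.2,2.34,0],"turn": -0.268},
  ],
)

```text
clock: 1.43
eef_pos: [0.5134, 0.0423, 0.2477]
tcp_rot: [-3.141, -0.0, 1.573]
ft_force: [0.2, -0.7, 0.2]
width: 0.0854
gripper_force: 0.0
```

```bash
python3 - <<'E'
from h import *
o=r.get_obs(); print(o["eef_pos"],o["tcp_rot"],o["joints"].round(2))
s=save("wrist","pics/w.png"); print(s["hand_eye"].round(4).tolist(), s.keys())
# project predicted handle and axis
from scipy.spatial.transform import Rotation as R
T=np.eye(4);T[:3,:3]=R.from_euler("xyz",o["tcp_rot"]).as_matrix();T[:3,3]=o["eef_pos"];T=T@s["hand_eye"]
np.savez("w.npz",T=T,K=s["intrinsics"])
for P in ([.563,.116,.156],[.563,.116,.1],[.537,.158,.1]):
    c=np.linalg.inv(T)@[*P,1]; p=s["intrinsics"]@[c[0],-c[1],-c[2]]; print(P,(p/p[2]).round(1))
E
```

```text
[0.51339567 0.04229403 0.24769843] [-3.14087902e+00 -8.15841628e-05  1.57253280e+00] [0.08 0.27 0.04 1.34 0.   1.65]
[[0.0006, 0.9471, 0.3211, 0.0836], [1.0, -0.0008, 0.0005, 0.0004], [0.0008, 0.3211, -0.9471, -0.1256], [0.0, 0.0, 0.0, 1.0]] dict_keys(['image', 'intrinsics', 'hand_eye'])
[0.563, 0.116, 0.156] [337.4  96.3   1. ]
[0.563, 0.116, 0.1] [321.9  93.    1. ]
[0.537, 0.158, 0.1] [291.3  35.6   1. ]
```

View pics/w.png

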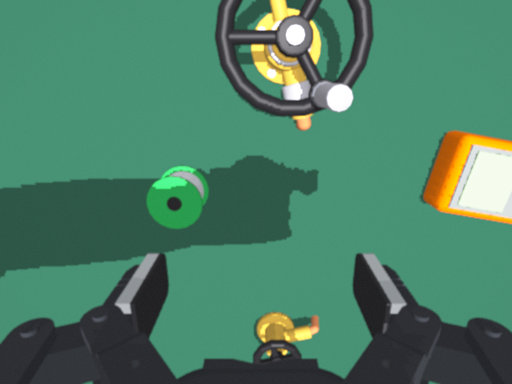

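The handle top is at (340,97), within 3 px of the prediction, and the hub is at (295,36). That puts the handle at about (0.5645, 0.116). I go above it, descend and grip.

play_rows(
  steps=[
    {"gripper": 1,"translation": [0.6,0.42,0],"turn": 0},
    {"gripper": 1,"translation": [1.2,0.84,0],"turn": 0},
    {"gripper": 1,"translation": [1.84,1.28,0],"turn": 0},
    {"gripper": 1,"translation": [1.84,1.28,0.6],"turn": 0},
    {"gripper": 1,"translation": [1.84,1.28,1.3],"turn": 0},
    {"gripper": 1,"translation": [1.84,1.28,2.0],"turn": 0},
    {"gripper": 1,"translation": [1.84,1.28,2.6],"turn": 0},
    {"gripper": 1,"translation": [1.84,1.28,2.92],"turn": 0},
  ],
)

```text
clock: 2.15
eef_pos: [0.5614, 0.1129, 0.1274]
tcp_rot: [-3.135, 0.001, 1.571]
ft_force: [-0.9, -0.4, 0.2]
width: 0.0851
gripper_force: 0.0
```

play_rows(
  steps=[
    {"gripper": 0.2,"translation": [0,0,0],"turn": 0},
    {"gripper": -0.2,"translation": [0,0,0],"turn": 0},
    {"gripper": -1,"translation": [0,0,0],"turn": 0},
    {"gripper": -1,"translation": [0,0,0],"turn": 0},
    {"gripper": -1,"translation": [0,0,0],"turn": 0},
    {"gripper": -1,"translation": [0,0,0],"turn": 0},
    {"gripper": -1,"translation": [0,0,0],"turn": 0},
    {"gripper": -1,"translation": [0,0,0],"turn": 0},
  ],
  grip_force=60,
)

```text
clock: 2.82
eef_pos: [0.5646, 0.1137, 0.1331]
tcp_rot: [3.139, -0.001, 1.571]
ft_force: [-0.1, -0.1, 6.7]
width: 0.0166
gripper_force: 58.4
```

```bash
python3 - <<'E'
from h import *
o=r.get_obs(); print({k:np.round(v,4) for k,v in o.items()})
save("wrist","pics/w2.png")
E
```

```text
{'clock': np.float64(2.8167), 'joints': array([1.9870e-01, 4.5900e-01, 1.1900e-02, 1.1211e+00, 1.0000e-04,
       1.7694e+00]), 'qvel': array([ 0.0011,  0.0003,  0.0001,  0.0014, -0.0005, -0.0003]), 'joint_torque': array([-1.14800e-01, -4.24905e+01,  2.20165e+01, -4.55700e-01,
       -7.22000e-02, -8.00000e-04]), 'eef_pos': array([0.5646, 0.1137, 0.1331]), 'tcp_rot': array([ 3.1390e+00, -6.0000e-04,  1.5708e+00]), 'ft_force': array([-0.1326, -0.0677,  6.6639]), 'ft_torque': array([-0.0022,  0.2725,  0.0369]), 'gripper_force': np.float64(58.381), 'width': np.float64(0.0166)}
```

View pics/w2.png

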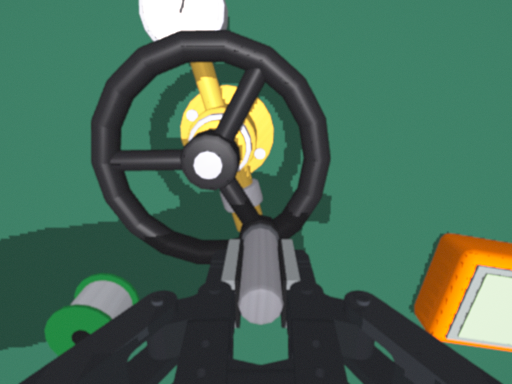

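The handle is gripped: width 16.6 mm, 58 N, standing between the pads at about (260,265) to (260,310). I write a helper for the arc rows and start winding clockwise.

```bash
cat >> h.py <<'E'
def arc(start,step,n=8,R=50.):
    a=np.radians(start+step*np.arange(n+1)); p=np.c_[np.sin(a),np.cos(a)]*R/40; print(start,[list(x) for x in (p[1:]-p[0]).round(2).tolist()])
E
python3 - <<'E'
from h import *
arc(-59.2,-7.5); arc(-119.2,-7.5); arc(-179.2,-3)
E
```

```text
-59.2 [[-0.07, -0.15], [-0.13, -0.3], [-0.16, -0.46], [-0.18, -0.62], [-0.17, -0.79], [-0.14, -0.95], [-0.09, -1.1], [-0.02, -1.25]]
-119.2 [[0.09, -0.14], [0.2, -0.26], [0.32, -0.37], [0.45, -0.46], [0.6, -0.54], [0.75, -0.59], [0.91, -0.63], [1.07, -0.64]]
-179.2 [[0.07, 0.0], [0.13, 0.01], [0.2, 0.01], [0.26, 0.02], [0.32, 0.04], [0.39, 0.06], [0.45, 0.08], [0.51, 0.1]]
```

play_rows(
  steps=[
    {"gripper": -1,"translation": [-0.07,-0.15,0],"turn": 0},
    {"gripper": -1,"translation": [-0.13,-0.3,0],"turn": 0},
    {"gripper": -1,"translation": [-0.16,-0.46,0],"turn": 0},
    {"gripper": -1,"translation": [-0.18,-0.62,0],"turn": 0},
    {"gripper": -1,"translation": [-0.17,-0.79,0],"turn": 0},
    {"gripper": -1,"translation": [-0.14,-0.95,0],"turn": 0},
    {"gripper": -1,"translation": [-0.09,-1.1,0],"turn": 0},
    {"gripper": -1,"translation": [-0.02,-1.25,0],"turn": 0},
  ],
)

```text
clock: 3.53
eef_pos: [0.5152, 0.1128, 0.133]
tcp_rot: [3.137, -0.001, 1.57]
ft_force: [2.4, -0.1, 5.4]
width: 0.0165
gripper_force: 58.7
```

play_rows(
  steps=[
    {"gripper": -1,"translation": [0.09,-0.14,0],"turn": 0},
    {"gripper": -1,"translation": [0.2,-0.26,0],"turn": 0},
    {"gripper": -1,"translation": [0.32,-0.37,0],"turn": 0},
    {"gripper": -1,"translation": [0.45,-0.46,0],"turn": 0},
    {"gripper": -1,"translation": [0.6,-0.54,0],"turn": 0},
    {"gripper": -1,"translation": [0.75,-0.59,0],"turn": 0},
    {"gripper": -1,"translation": [0.91,-0.63,0],"turn": 0},
    {"gripper": -1,"translation": [1.07,-0.64,0],"turn": 0},
  ],
)

```text
clock: 4.2
eef_pos: [0.4891, 0.1551, 0.133]
tcp_rot: [3.138, 0.001, 1.57]
ft_force: [1.2, -2.6, 6.8]
width: 0.017
gripper_force: 58.7
```

```bash
python3 - <<'E'
from h import *
for k in range(14): arc(-179.2-24*k,-3)
E
```

```text
-179.2 [[0.07, 0.0], [0.13, 0.01], [0.2, 0.01], [0.26, 0.02], [0.32, 0.04], [0.39, 0.06], [0.45, 0.08], [0.51, 0.1]]
-203.2 [[0.06, 0.03], [0.12, 0.06], [0.17, 0.09], [0.23, 0.13], [0.28, 0.17], [0.33, 0.21], [0.38, 0.25], [0.42, 0.3]]
-227.2 [[0.04, 0.05], [0.08, 0.1], [0.12, 0.15], [0.16, 0.21], [0.19, 0.27], [0.22, 0.32], [0.24, 0.39], [0.27, 0.45]]
-251.2 [[0.02, 0.06], [0.04, 0.13], [0.05, 0.19], [0.06, 0.25], [0.06, 0.32], [0.07, 0.39], [0.07, 0.45], [0.06, 0.52]]
-275.2 [[-0.01, 0.06], [-0.02, 0.13], [-0.03, 0.19], [-0.05, 0.26], [-0.07, 0.32], [-0.1, 0.38], [-0.12, 0.44], [-0.15, 0.5]]
-299.2 [[-0.03, 0.06], [-0.07, 0.11], [-0.11, 0.16], [-0.15, 0.21], [-0.2, 0.26], [-0.24, 0.31], [-0.29, 0.35], [-0.34, 0.39]]
-323.2 [[-0.05, 0.04], [-0.11, 0.07], [-0.17, 0.1], [-0.22, 0.13], [-0.28, 0.16], [-0.35, 0.18], [-0.41, 0.2], [-0.47, 0.22]]
-347.2 [[-0.06, 0.01], [-0.13, 0.02], [-0.19, 0.03], [-0.26, 0.03], [-0.32, 0.03], [-0.39, 0.03], [-0.46, 0.02], [-0.52, 0.01]]
-371.2 [[-0.06, -0.01], [-0.13, -0.03], [-0.19, -0.05], [-0.25, -0.08], [-0.31, -0.1], [-0.37, -0.14], [-0.42, -0.17], [-0.48, -0.2]]
-395.2 [[-0.05, -0.04], [-0.1, -0.08], [-0.15, -0.13], [-0.2, -0.17], [-0.24, -0.22], [-0.28, -0.27], [-0.32, -0.33], [-0.35, -0.38]]
-419.2 [[-0.03, -0.06], [-0.06, -0.12], [-0.09, -0.18], [-0.11, -0.24], [-0.13, -0.3], [-0.15, -0.36], [-0.16, -0.43], [-0.17, -0.49]]
-443.2 [[-0.01, -0.07], [-0.01, -0.13], [-0.01, -0.2], [-0.0, -0.26], [0.0, -0.33], [0.02, -0.39], [0.03, -0.45], [0.05, -0.52]]
-467.2 [[0.02, -0.06], [0.05, -0.12], [0.07, -0.18], [0.1, -0.24], [0.14, -0.3], [0.17, -0.35], [0.21, -0.4], [0.25, -0.45]]
-491.2 [[0.04, -0.05], [0.09, -0.09], [0.14, -0.14], [0.19, -0.18], [0.25, -0.22], [0.3, -0.25], [0.36, -0.28], [0.42, -0.31]]
```

Turned 120° with little force. Now smaller steps while I watch for the stop.

play_rows(
  steps=[
    {"gripper": -1,"translation": [0.07,0,0],"turn": 0},
    {"gripper": -1,"translation": [0.13,0.01,0],"turn": 0},
    {"gripper": -1,"translation": [0.2,0.01,0],"turn": 0},
    {"gripper": -1,"translation": [0.26,0.02,0],"turn": 0},
    {"gripper": -1,"translation": [0.32,0.04,0],"turn": 0},
    {"gripper": -1,"translation": [0.39,0.06,0],"turn": 0},
    {"gripper": -1,"translation": [0.45,0.08,0],"turn": 0},
    {"gripper": -1,"translation": [0.51,0.1,0],"turn": 0},
  ],
)

```text
clock: 4.87
eef_pos: [0.4927, 0.1754, 0.133]
tcp_rot: [3.139, 0.001, 1.57]
ft_force: [-0.8, -1.7, 9.4]
width: 0.0168
gripper_force: 58.9
```

play_rows(
  steps=[
    {"gripper": -1,"translation": [0.06,0.03,0],"turn": 0},
    {"gripper": -1,"translation": [0.12,0.06,0],"turn": 0},
    {"gripper": -1,"translation": [0.17,0.09,0],"turn": 0},
    {"gripper": -1,"translation": [0.23,0.13,0],"turn": 0},
    {"gripper": -1,"translation": [0.28,0.17,0],"turn": 0},
    {"gripper": -1,"translation": [0.33,0.21,0],"turn": 0},
    {"gripper": -1,"translation": [0.38,0.25,0],"turn": 0},
    {"gripper": -1,"translation": [0.42,0.3,0],"turn": 0},
  ],
)

```text
clock: 5.53
eef_pos: [0.5042, 0.1925, 0.133]
tcp_rot: [3.14, -0.0, 1.571]
ft_force: [-3.0, -1.0, 9.8]
width: 0.0166
gripper_force: 59.1
```

play_rows(
  steps=[
    {"gripper": -1,"translation": [0.04,0.05,0],"turn": 0},
    {"gripper": -1,"translation": [0.08,0.1,0],"turn": 0},
    {"gripper": -1,"translation": [0.12,0.15,0],"turn": 0},
    {"gripper": -1,"translation": [0.16,0.21,0],"turn": 0},
    {"gripper": -1,"translation": [0.19,0.27,0],"turn": 0},
    {"gripper": -1,"translation": [0.22,0.32,0],"turn": 0},
    {"gripper": -1,"translation": [0.24,0.39,0],"turn": 0},
    {"gripper": -1,"translation": [0.27,0.45,0],"turn": 0},
  ],
)

```text
clock: 6.2
eef_pos: [0.5221, 0.2037, 0.133]
tcp_rot: [3.141, -0.001, 1.571]
ft_force: [-2.4, 0.2, 8.3]
width: 0.0165
gripper_force: 59.0
```

play_rows(
  steps=[
    {"gripper": -1,"translation": [0.02,0.06,0],"turn": 0},
    {"gripper": -1,"translation": [0.04,0.13,0],"turn": 0},
    {"gripper": -1,"translation": [0.05,0.19,0],"turn": 0},
    {"gripper": -1,"translation": [0.06,0.25,0],"turn": 0},
    {"gripper": -1,"translation": [0.06,0.32,0],"turn": 0},
    {"gripper": -1,"translation": [0.07,0.39,0],"turn": 0},
    {"gripper": -1,"translation": [0.07,0.45,0],"turn": 0},
    {"gripper": -1,"translation": [0.06,0.52,0],"turn": 0},
  ],
)

```text
clock: 6.87
eef_pos: [0.5429, 0.2066, 0.133]
tcp_rot: [3.141, -0.002, 1.571]
ft_force: [-1.4, 2.3, 8.6]
width: 0.0169
gripper_force: 59.0
```

play_rows(
  steps=[
    {"gripper": -1,"translation": [-0.01,0.06,0],"turn": 0},
    {"gripper": -1,"translation": [-0.02,0.13,0],"turn": 0},
    {"gripper": -1,"translation": [-0.03,0.19,0],"turn": 0},
    {"gripper": -1,"translation": [-0.05,0.26,0],"turn": 0},
    {"gripper": -1,"translation": [-0.07,0.32,0],"turn": 0},
    {"gripper": -1,"translation": [-0.1,0.38,0],"turn": 0},
    {"gripper": -1,"translation": [-0.12,0.44,0],"turn": 0},
    {"gripper": -1,"translation": [-0.15,0.5,0],"turn": 0},
  ],
)

```text
clock: 7.53
eef_pos: [0.5631, 0.2006, 0.1331]
tcp_rot: [3.14, -0.002, 1.571]
ft_force: [-1.5, 1.5, 7.8]
width: 0.0166
gripper_force: 59.0
```

play_rows(
  steps=[
    {"gripper": -1,"translation": [-0.03,0.06,0],"turn": 0},
    {"gripper": -1,"translation": [-0.07,0.11,0],"turn": 0},
    {"gripper": -1,"translation": [-0.11,0.16,0],"turn": 0},
    {"gripper": -1,"translation": [-0.15,0.21,0],"turn": 0},
    {"gripper": -1,"translation": [-0.2,0.26,0],"turn": 0},
    {"gripper": -1,"translation": [-0.24,0.31,0],"turn": 0},
    {"gripper": -1,"translation": [-0.29,0.35,0],"turn": 0},
    {"gripper": -1,"translation": [-0.34,0.39,0],"turn": 0},
  ],
)

```text
clock: 8.2
eef_pos: [0.5789, 0.1871, 0.133]
tcp_rot: [3.14, -0.002, 1.571]
ft_force: [-1.0, 1.4, 8.0]
width: 0.0166
gripper_force: 59.0
```

play_rows(
  steps=[
    {"gripper": -1,"translation": [-0.05,0.04,0],"turn": 0},
    {"gripper": -1,"translation": [-0.11,0.07,0],"turn": 0},
    {"gripper": -1,"translation": [-0.17,0.1,0],"turn": 0},
    {"gripper": -1,"translation": [-0.22,0.13,0],"turn": 0},
    {"gripper": -1,"translation": [-0.28,0.16,0],"turn": 0},
    {"gripper": -1,"translation": [-0.35,0.18,0],"turn": 0},
    {"gripper": -1,"translation": [-0.41,0.2,0],"turn": 0},
    {"gripper": -1,"translation": [-0.47,0.22,0],"turn": 0},
  ],
)

```text
clock: 8.87
eef_pos: [0.5878, 0.1683, 0.133]
tcp_rot: [3.139, -0.002, 1.571]
ft_force: [0.2, 2.6, 7.2]
width: 0.0162
gripper_force: 59.0
```

play_rows(
  steps=[
    {"gripper": -1,"translation": [-0.06,0.01,0],"turn": 0},
    {"gripper": -1,"translation": [-0.13,0.02,0],"turn": 0},
    {"gripper": -1,"translation": [-0.19,0.03,0],"turn": 0},
    {"gripper": -1,"translation": [-0.26,0.03,0],"turn": 0},
    {"gripper": -1,"translation": [-0.32,0.03,0],"turn": 0},
    {"gripper": -1,"translation": [-0.39,0.03,0],"turn": 0},
    {"gripper": -1,"translation": [-0.46,0.02,0],"turn": 0},
    {"gripper": -1,"translation": [-0.52,0.01,0],"turn": 0},
  ],
)

```text
clock: 9.53
eef_pos: [0.5883, 0.1474, 0.133]
tcp_rot: [3.139, -0.002, 1.571]
ft_force: [-0.4, 1.9, 6.5]
width: 0.0166
gripper_force: 59.0
```

play_rows(
  steps=[
    {"gripper": -1,"translation": [-0.06,-0.01,0],"turn": 0},
    {"gripper": -1,"translation": [-0.13,-0.03,0],"turn": 0},
    {"gripper": -1,"translation": [-0.19,-0.05,0],"turn": 0},
    {"gripper": -1,"translation": [-0.25,-0.08,0],"turn": 0},
    {"gripper": -1,"translation": [-0.31,-0.1,0],"turn": 0},
    {"gripper": -1,"translation": [-0.37,-0.14,0],"turn": 0},
    {"gripper": -1,"translation": [-0.42,-0.17,0],"turn": 0},
    {"gripper": -1,"translation": [-0.48,-0.2,0],"turn": 0},
  ],
)

```text
clock: 10.2
eef_pos: [0.5804, 0.1284, 0.133]
tcp_rot: [3.139, -0.002, 1.571]
ft_force: [0.3, 2.5, 6.9]
width: 0.0165
gripper_force: 59.0
```

play_rows(
  steps=[
    {"gripper": -1,"translation": [-0.05,-0.04,0],"turn": 0},
    {"gripper": -1,"translation": [-0.1,-0.08,0],"turn": 0},
    {"gripper": -1,"translation": [-0.15,-0.13,0],"turn": 0},
    {"gripper": -1,"translation": [-0.2,-0.17,0],"turn": 0},
    {"gripper": -1,"translation": [-0.24,-0.22,0],"turn": 0},
    {"gripper": -1,"translation": [-0.28,-0.27,0],"turn": 0},
    {"gripper": -1,"translation": [-0.32,-0.33,0],"turn": 0},
    {"gripper": -1,"translation": [-0.35,-0.38,0],"turn": 0},
  ],
)

```text
clock: 10.87
eef_pos: [0.5655, 0.1142, 0.1331]
tcp_rot: [3.138, -0.002, 1.571]
ft_force: [1.6, 2.1, 5.8]
width: 0.0161
gripper_force: 59.0
```

play_rows(
  steps=[
    {"gripper": -1,"translation": [-0.03,-0.06,0],"turn": 0},
    {"gripper": -1,"translation": [-0.06,-0.12,0],"turn": 0},
    {"gripper": -1,"translation": [-0.09,-0.18,0],"turn": 0},
    {"gripper": -1,"translation": [-0.11,-0.24,0],"turn": 0},
    {"gripper": -1,"translation": [-0.13,-0.3,0],"turn": 0},
    {"gripper": -1,"translation": [-0.15,-0.36,0],"turn": 0},
    {"gripper": -1,"translation": [-0.16,-0.43,0],"turn": 0},
    {"gripper": -1,"translation": [-0.17,-0.49,0],"turn": 0},
  ],
)

```text
clock: 11.53
eef_pos: [0.5514, 0.1083, 0.1333]
tcp_rot: [3.127, -0.004, 1.571]
ft_force: [20.6, 5.0, -9.3]
width: 0.0163
gripper_force: 58.6
```

The force has risen to 20 N in +x and the handle lags its target: the wheel is on the stop. I press a little further and settle, so that it counts, then measure.

play_rows(
  steps=[
    {"gripper": -1,"translation": [-0.0,-0.05,0],"turn": 0},
    {"gripper": -1,"translation": [-0.0,-0.05,0],"turn": 0},
    {"gripper": -1,"translation": [-0.0,-0.05,0],"turn": 0},
    {"gripper": -1,"translation": [-0.0,-0.05,0],"turn": 0},
    {"gripper": -1,"translation": [-0.0,-0.05,0],"turn": 0},
    {"gripper": -1,"translation": [-0.0,-0.05,0],"turn": 0},
    {"gripper": -1,"translation": [-0.0,-0.05,0],"turn": 0},
    {"gripper": -1,"translation": [-0.0,-0.05,0],"turn": 0},
  ],
)

```text
clock: 12.2
eef_pos: [0.5513, 0.1083, 0.1332]
tcp_rot: [3.124, -0.003, 1.571]
ft_force: [20.2, 4.3, -7.8]
width: 0.0165
gripper_force: 59.1
```

```bash
python3 - <<'E'
from h import *
from scipy.optimize import least_squares
P=np.array([[.5646,.1137],[.5152,.1128],[.4891,.1551],[.4927,.1754],[.5042,.1925],[.5221,.2037],[.5429,.2066],[.5631,.2006],[.5789,.1871],[.5878,.1683],[.5883,.1474],[.5804,.1284],[.5655,.1142]])
f=least_squares(lambda x:np.hypot(*(P-x[:2]).T)-x[2],[.54,.158,.05]); c=f.x; print(c,np.abs(f.fun).max())
o=r.get_obs(); q=o["eef_pos"]; print(q,o["tcp_rot"],o["ft_force"],o["width"])
for p in [*P[[0,-1]],(.5514,.1083),q[:2]]: print(np.degrees(np.arctan2(*(np.array(p[:2])-c[:2])[::-1])))
s=save("scene","pics/s2.png"); cv2.imwrite("pics/s2c.png",cv2.resize(s["image"][110:230,200:350,::-1],None,fx=5,fy=5,interpolation=cv2.INTER_CUBIC))
E
```

```text
[0.53913239 0.15671057 0.050025  ] 4.391851467695079e-05
[0.55134393 0.10832697 0.13324699] [ 3.1240509  -0.00347849  1.57079957] [20.22342096  4.32758432 -7.83907253] 0.016534817930529837
-59.369183530708334
-58.19032001670594
-75.7801398019949
-75.83494121831026
```

View pics/s2c.png

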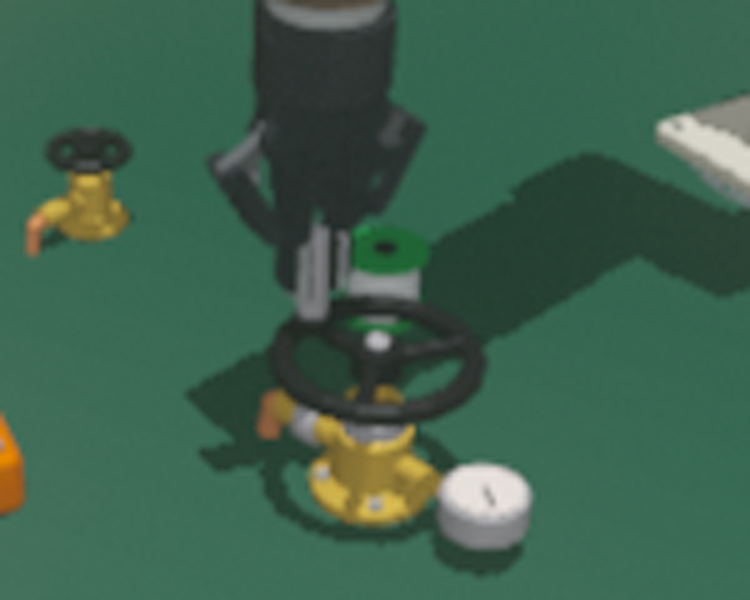

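The circle fit has 0.04 mm residual and r = 50.02 mm. The stop is at -75.8°, 376° from the start, which fits the given range. Next I back off 720°.

```bash
python3 - <<'E'
from h import *
arc(-83.2,127.4/8)
for a in (44.2,164.2,284.2): arc(a,15)
E
```

```text
-83.2 [[0.09, 0.33], [0.26, 0.63], [0.52, 0.87], [0.82, 1.03], [1.16, 1.1], [1.51, 1.07], [1.83, 0.95], [2.11, 0.75]]
44.2 [[0.2, -0.26], [0.33, -0.56], [0.38, -0.88], [0.34, -1.2], [0.22, -1.51], [0.02, -1.77], [-0.23, -1.97], [-0.53, -2.1]]
164.2 [[-0.32, -0.05], [-0.65, -0.01], [-0.95, 0.11], [-1.21, 0.31], [-1.41, 0.56], [-1.54, 0.86], [-1.59, 1.19], [-1.55, 1.51]]
284.2 [[0.12, 0.3], [0.32, 0.56], [0.57, 0.77], [0.87, 0.9], [1.19, 0.94], [1.52, 0.91], [1.82, 0.78], [2.08, 0.59]]
```

play_rows(
  steps=[
    {"gripper": -1,"translation": [0.09,0.38,0],"turn": 0},
    {"gripper": -1,"translation": [0.26,0.68,0],"turn": 0},
    {"gripper": -1,"translation": [0.52,0.92,0],"turn": 0},
    {"gripper": -1,"translation": [0.82,1.08,0],"turn": 0},
    {"gripper": -1,"translation": [1.16,1.15,0],"turn": 0},
    {"gripper": -1,"translation": [1.51,1.12,0],"turn": 0},
    {"gripper": -1,"translation": [1.83,1.0,0],"turn": 0},
    {"gripper": -1,"translation": [2.11,0.8,0],"turn": 0},
  ],
)

```text
clock: 12.92
eef_pos: [0.5759, 0.1907, 0.133]
tcp_rot: [3.139, 0.002, 1.57]
ft_force: [-0.5, -4.9, 9.4]
width: 0.0168
gripper_force: 61.4
```

play_rows(
  steps=[
    {"gripper": -1,"translation": [0.2,-0.26,0],"turn": 0},
    {"gripper": -1,"translation": [0.33,-0.56,0],"turn": 0},
    {"gripper": -1,"translation": [0.38,-0.88,0],"turn": 0},
    {"gripper": -1,"translation": [0.34,-1.2,0],"turn": 0},
    {"gripper": -1,"translation": [0.22,-1.51,0],"turn": 0},
    {"gripper": -1,"translation": [0.02,-1.77,0],"turn": 0},
    {"gripper": -1,"translation": [-0.23,-1.97,0],"turn": 0},
    {"gripper": -1,"translation": [-0.53,-2.1,0],"turn": 0},
  ],
)

```text
clock: 13.58
eef_pos: [0.4911, 0.171, 0.1331]
tcp_rot: [3.138, -0.003, 1.572]
ft_force: [3.2, 2.0, 5.5]
width: 0.0167
gripper_force: 60.9
```

play_rows(
  steps=[
    {"gripper": -1,"translation": [-0.32,-0.05,0],"turn": 0},
    {"gripper": -1,"translation": [-0.65,-0.01,0],"turn": 0},
    {"gripper": -1,"translation": [-0.95,0.11,0],"turn": 0},
    {"gripper": -1,"translation": [-1.21,0.31,0],"turn": 0},
    {"gripper": -1,"translation": [-1.41,0.56,0],"turn": 0},
    {"gripper": -1,"translation": [-1.54,0.86,0],"turn": 0},
    {"gripper": -1,"translation": [-1.59,1.19,0],"turn": 0},
    {"gripper": -1,"translation": [-1.55,1.51,0],"turn": 0},
  ],
)

```text
clock: 14.25
eef_pos: [0.5515, 0.1081, 0.133]
tcp_rot: [3.141, -0.002, 1.57]
ft_force: [-3.8, 4.1, 9.4]
width: 0.0165
gripper_force: 61.0
```

One turn is done, with the handle back at the stop bearing. Now the second.

play_rows(
  steps=[
    {"gripper": -1,"translation": [0.12,0.3,0],"turn": 0},
    {"gripper": -1,"translation": [0.32,0.56,0],"turn": 0},
    {"gripper": -1,"translation": [0.57,0.77,0],"turn": 0},
    {"gripper": -1,"translation": [0.87,0.9,0],"turn": 0},
    {"gripper": -1,"translation": [1.19,0.94,0],"turn": 0},
    {"gripper": -1,"translation": [1.52,0.91,0],"turn": 0},
    {"gripper": -1,"translation": [1.82,0.78,0],"turn": 0},
    {"gripper": -1,"translation": [2.08,0.59,0],"turn": 0},
  ],
)

```text
clock: 14.92
eef_pos: [0.5759, 0.1908, 0.133]
tcp_rot: [3.138, 0.001, 1.57]
ft_force: [-1.1, -4.5, 8.7]
width: 0.0164
gripper_force: 61.3
```

play_rows(
  steps=[
    {"gripper": -1,"translation": [0.2,-0.26,0],"turn": 0},
    {"gripper": -1,"translation": [0.33,-0.56,0],"turn": 0},
    {"gripper": -1,"translation": [0.38,-0.88,0],"turn": 0},
    {"gripper": -1,"translation": [0.34,-1.2,0],"turn": 0},
    {"gripper": -1,"translation": [0.22,-1.51,0],"turn": 0},
    {"gripper": -1,"translation": [0.02,-1.77,0],"turn": 0},
    {"gripper": -1,"translation": [-0.23,-1.97,0],"turn": 0},
    {"gripper": -1,"translation": [-0.53,-2.1,0],"turn": 0},
  ],
)

```text
clock: 15.58
eef_pos: [0.4911, 0.1709, 0.133]
tcp_rot: [3.139, -0.003, 1.573]
ft_force: [2.4, 1.7, 4.7]
width: 0.0165
gripper_force: 60.9
```

play_rows(
  steps=[
    {"gripper": -1,"translation": [-0.32,-0.05,0],"turn": 0},
    {"gripper": -1,"translation": [-0.65,-0.01,0],"turn": 0},
    {"gripper": -1,"translation": [-0.95,0.11,0],"turn": 0},
    {"gripper": -1,"translation": [-1.21,0.31,0],"turn": 0},
    {"gripper": -1,"translation": [-1.41,0.56,0],"turn": 0},
    {"gripper": -1,"translation": [-1.54,0.86,0],"turn": 0},
    {"gripper": -1,"translation": [-1.59,1.19,0],"turn": 0},
    {"gripper": -1,"translation": [-1.55,1.51,0],"turn": 0},
  ],
)

```text
clock: 16.25
eef_pos: [0.5515, 0.1081, 0.133]
tcp_rot: [3.141, -0.002, 1.57]
ft_force: [-3.3, 4.1, 9.2]
width: 0.0164
gripper_force: 61.0
```

play_rows(
  steps=[
    {"gripper": -1,"translation": [0,0,0],"turn": 0},
    {"gripper": -1,"translation": [0,0,0],"turn": 0},
    {"gripper": -1,"translation": [0,0,0],"turn": 0},
    {"gripper": -1,"translation": [0,0,0],"turn": 0},
    {"gripper": -1,"translation": [0,0,0],"turn": 0},
    {"gripper": -1,"translation": [0,0,0],"turn": 0},
    {"gripper": -1,"translation": [0,0,0],"turn": 0},
    {"gripper": -1,"translation": [0,0,0],"turn": 0},
  ],
)

```text
clock: 16.92
eef_pos: [0.5526, 0.1086, 0.1331]
tcp_rot: [3.138, -0.002, 1.571]
ft_force: [1.4, 1.0, 7.0]
width: 0.0167
gripper_force: 60.9
```

```bash
python3 - <<'E'
from h import *
o=r.get_obs(); q=o["eef_pos"]; print(q,o["tcp_rot"],o["ft_force"],o["width"],o["gripper_force"],np.abs(o["qvel"]).max())
print(np.degrees(np.arctan2(q[1]-.15671,q[0]-.53913)))
s=save("scene","pics/f.png")
E
```

```text
[0.55263954 0.10856859 0.13305012] [ 3.13771009e+00 -1.63179142e-03  1.57113162e+00] [1.40018235 1.04282094 6.97885963] 0.016675022102332328 60.86197257041931 0.0012092195928418822
-74.32470663720406
```

View pics/f.png

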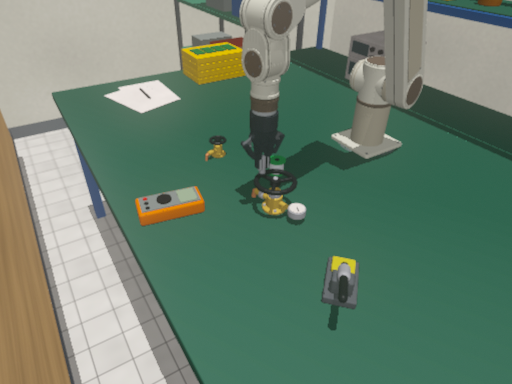

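The wheel is 721.5° from the stop and still, the handle is gripped at 61 N, and the bystanders are where they were: meter (170,203), reel (277,160), stand (342,282). I hand in.

```bash
python3 -c "
from h import *
print(hand_in())"
```

```text
the job is handed in; nothing more can be done
None
```

The large valve was shut against its stop, then backed off two turns (about 721.5° measured); the wheel is still, the handle is gripped at about 61 N, the bystanders look unmoved, and the job is handed in (no verdict shown).

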